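# Fit the cylindrical stone to the knife honer

## Task

Take the cylindrical grinding stone from the wooden rack and set its shank fully home in the collet of the upright knife honer, without ramming it. Then turn the knurled nut clockwise (seen from above) until the collet grips the shank firmly, stopping before you overtighten it, and let go; leave the cone-shaped stone, the mug and the jar alone.

Things in the scene. Friction and masses are not known exactly. Their poses are not given: they have to be found in the camera images.
- stone: the stone to fit: cylindrical grey grindstone, 28 mm diameter, 30 mm tall, on a steel shank 10 mm in diameter, 40 mm long (its last 3 mm tapered to 7 mm diameter); 55 to 115 g. Origin at the lower end of the shank, +z up the axis; the stone spans z = 40 to 70 mm. It stands shank down in a loose hole of the rack, the stone 62 to 92 mm above the counter
- cone_stone: the other stone in the rack, not to be touched: same shank, but a cone-shaped grey head 28 mm at the bottom, 8 mm at the top and 38 mm tall. Origin at the lower end of its shank
- rack: fixed light-wood block 60 (x) x 170 (y) x 50 mm high, origin at the centre of its underside; two vertical holes 12.5 mm wide, 28 mm deep at y = +45 and -45 mm. Either stone may be in either hole
- honer: knife honer fixed to the counter: white motor housing 120 x 100 mm on a 130 x 110 mm foot, flat top at 80 mm, a steel flange 48 mm wide up to 86 mm, then a steel neck 32 mm in diameter up to 108 mm, which carries the collet nut, all on the vertical z axis through its origin (the centre of its underside)
- nut_mid (a point): point on the spindle axis 125 mm above the counter, about mid-height of the collet nut: a round knurled steel ring, 40 mm outside diameter, from 108 to 138 mm above the counter. It turns about this axis, clockwise from above to tighten, does not rise or sink, stays where it is left and may be turned in several grasps. Turned before the shank is in, it blocks the bore
- entry (a point): point on the spindle axis at the nut's top, 138 mm above the counter: the shank's entry. The nut's top has a 25 mm opening with a fixed six-sided guide in it, 13 mm wide (131 to 137 mm above the counter); a second guide, 11.6 mm wide, covers the lowest 6 mm above the bore floor. The jaws lie between the two
- bore_floor: steel floor of the collet's bore, on which the shank's end rests when fully home; origin at its centre on the spindle axis, 108 mm above the counter. When home, the stone's underside is 10 mm above the nut's top, its top 178 mm above the counter. The floor must not be pressed with more than 25 N: a few newtons are enough to feel it
- jaw0: collet jaw 0 of three, dark steel, 4 x 9 x 15 mm, inside the nut, moved radially by it; origin on the spindle axis at the bore floor (off by its travel of 0 to 5 mm), own +x pointing outwards to this jaw. The nut starts loose and turns an unknown 0.4 to 1.3 rad at a steady drag of about 0.25 N m before the jaws meet the shank
- jaw1: collet jaw 1 of three, dark steel, 4 x 9 x 15 mm, inside the nut, moved radially by it; origin on the spindle axis at the bore floor (off by its travel of 0 to 5 mm), own +x pointing outwards to this jaw. From there the torque climbs by about 0.06 N m per 0.1 rad: a firm grip is 0.2 to 0.3 N m above the drag (0.25 to 0.5 rad further), over 0.45 N m above it is overtight
- jaw2: collet jaw 2 of three, dark steel, 4 x 9 x 15 mm, inside the nut, moved radially by it; origin on the spindle axis at the bore floor (off by its travel of 0 to 5 mm), own +x pointing outwards to this jaw. Held still, the nut's dry drag can act either way on the hand (+ or - 0.25 N m), so judge by the climb, or while turning
- mug: white mug, 80 mm wide, 92 mm tall, handle to its own +y, bystander; origin at the centre of its underside
- vitamins: white jar with lid, 48 mm wide, 85 mm tall, bystander; origin at the centre of its underside
Mind the look-alikes: they are no part of the job. Leave any purple or red look-alike of the stone alone. Leave any pink look-alike of the honer alone.

How it is judged:
By the outcome, as a careful person would: the job done as asked, in the order asked, and still so for the second after the job is handed in, with the robot touching nothing.
It also fails if it takes over 67 s, if anything falls off the work surface, if the arm or the gripper's body presses on something with over 40 N, if the wrist force passes 120 N, or if a joint passes its speed limit or range.

## Robot

A 6-joint arm with a two-finger parallel gripper is mounted at the origin on the work surface. World frame = base frame: x ahead of the robot, y to its left, z up, the work surface at z = 0. Lengths are in m, angles in rad, forces in N, time in s.
With the tool pointing down it reaches from about 0.35 to 0.775 m from the base axis. Payload 5.5 kg.
Tool frame: the origin (TCP) lies on the mounting face of the last link; the fingertips stand 173 mm ahead of it and the grasp point (between the pads) lies 155 mm ahead of it; z points along the fingers, y is the direction in which the jaws open and shut (so a half turn about z gives the same grasp; the last joint's range is limited). The gripper opens to 85 mm and grips with 20 to 120 N. Pads are 22 mm wide; open, the fingers measure 114 mm over their backs; the gripper's body (76 mm by 85 mm) begins 54 mm behind the grasp point. The pads swing forward as they close: fully open they stand 13 mm farther back than shut.
Start: joints at [-1.275, 0.313, 0.046, 1.304, 0, 1.431], TCP at [0.243, -0.521, 0.405] pointing down, gripper open.
Joint ranges: [-2.76, 2.76], [-0.86, 1.69], [-1.03, 1.26], [-2.2, 2.34], [-1.47, 1.5], [-3.14, 3.14]. Speed limits (rad/s): [2.57, 2.57, 3.14, 3.14, 3.14, 3.14].

## Interface

Orientations are given as a unit quaternion [w, x, y, z].
In Python, from workcell import get_state, eyes, env gives the robot as it stands. The module is installed in compiled form; this text tells all that it offers.
- The arm moves only by the tool carry_out, never from a script. Its argument "motion" is a list of rows, each an object of numbers: "jaw": the opening, from -1 (shut) to 1 (fully open); "tx", "ty", "tz": the shift along the tool's x, y, z in cm; "wx", "wy", "wz": the turn, a rotation vector about the tool's x, y, z in degrees. In form: [{"jaw": .., "tx": .., "ty": .., "tz": .., "wx": .., "wy": .., "wz": ..}, ...]. A call has 1 to 20 rows; each row shifts and turns the commanded pose from where the row before left it, along the tool's axes as they then stand; what a row does not reach is not made up. A row lasts 1/8 s, in which the tool goes at most 62.5 mm and 10.7 degrees, less where a joint would pass 70% of its speed; a pose out of reach is approached as far as the arm can. A call with a gripper value outside its range is refused whole. The fingers move at their own pace and stop on an object; "force" is the grip in N (left out, the last holds). Time passes only in rows, so rows that do not move let the fingers close. It gives the time, the measured TCP pose, the force and the opening at its end, in the units of the state.
- get_state(): the state, without advancing time (a new reading comes with each control period).
- eyes.read_camera(name): name is "scene" or "top"; returns the picture (384x512x3 uint8, blue, green, red); there is no depth.
- eyes.calibration(name): a dict with "K" (3x3 intrinsics, pixels), "camera_from_world" (4x4, takes a point from world to camera coordinates). Camera axes: x right, y up, looking along -z (the intrinsics and any distortion apply to the point x, -y, -z); pixel columns grow to the right and rows downward; lengths in m; the calibration is good to about 2 mm. A picture is of the moment at which its call begins. calibration takes no time and is no camera call.
- env.hand_in(): hands the job in, once; it reports no verdict.
The state is a dict: "clock": time; "joint_pos": joint angles; "qvel": joint speeds; "tau": joint torques, N m; "tcp_pos": TCP position; "orientation": TCP orientation; "wrist_force": force on the tool from outside, world axes, zero at the start; "ft_torque": the same for the moment, N m; "finger_gap": finger opening in m.
Only numpy, scipy, OpenCV 4.12 (cv2) and the standard library are available. Lean on these libraries where they do the work, as an engineer would, in place of code of your own. Each camera call takes 0.05 s, during which the arm holds its last target.

## Working session

There is one attempt and no reset: what is moved stays moved. The work goes in short steps, Python scripts to look and compute and a tool call to move; the robot and the scene stay as the last step left them, time stands still between calls to the robot, and variables do not carry over. Pictures are saved under pics/ and viewed, and the job is handed in when it is done.

Besides the shell and the picture viewer there is one more tool, called after "Call:" as name(argument=value, ...), one argument or row to a line, values as JSON. carry_out: Moves the arm, as the interface text tells. Its arguments: {"type":"object","properties":{"motion":{"type":"array"},"force":{"type":"number"}},"required":["motion"]}

```bash
mkdir -p pics; python3 - <<'E'
from workcell import get_state, eyes, env
import cv2
s=get_state()
for k,v in s.items(): print(k,v)
for n in("scene","top"):
    cv2.imwrite(f"pics/{n}0.png",eyes.read_camera(n)); c=eyes.calibration(n); print(n,c)
E
```

```text
clock 0.0
joint_pos [-1.27459001e+00  3.14010198e-01  4.49519004e-02  1.30362654e+00
  2.95191555e-06  1.43124851e+00]
qvel [-3.01957973e-04  2.46407367e-04 -8.20737148e-04  8.66077444e-05
 -8.34732975e-04  9.80178690e-04]
tau [-5.04841762e-05 -4.80629826e+01  2.98532546e+01  1.94659468e-02
 -2.43795539e-04  1.43683542e-05]
tcp_pos [ 0.2426606  -0.52105426  0.40379194]
orientation [-9.41476709e-04  9.76358101e-01  2.16157272e-01 -7.24158603e-05]
wrist_force [ 0.16820259  0.18022484 -0.58306262]
ft_torque [-0.04817805  0.01664529 -0.02383913]
finger_gap 0.08550766983835381
scene {'K': array([[439.85520844,   0.        , 253.1752311 ],
       [  0.        , 439.85520844, 197.90797265],
       [  0.        ,   0.        ,   1.        ]]), 'camera_from_world': array([[-0.50005132,  0.86589705,  0.01307622,  0.27594579],
       [-0.53475679, -0.3206259 ,  0.78181469,  0.22506543],
       [ 0.6811636 ,  0.38395487,  0.62337373, -1.57586477],
       [ 0.        ,  0.        ,  0.        ,  1.        ]])}
top {'K': array([[389.94862083,   0.        , 254.88640506],
       [  0.        , 389.94862083, 192.93190152],
       [  0.        ,   0.        ,   1.        ]]), 'camera_from_world': array([[-0.02611716, -0.99950677, -0.0174387 ,  0.0471363 ],
       [ 0.99696022, -0.02732364,  0.0729639 , -0.58832635],
       [-0.07340441, -0.01548008,  0.99718211, -0.8975095 ],
       [ 0.        ,  0.        ,  0.        ,  1.        ]])}
```

View pics/scene0.png

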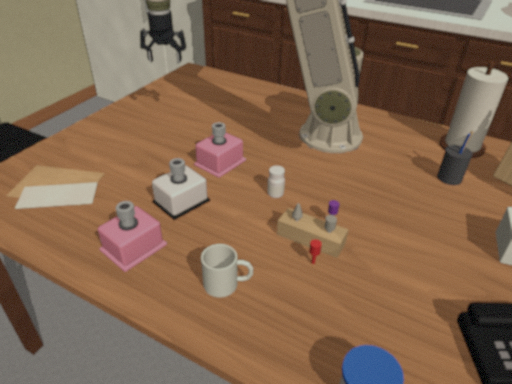

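View pics/top0.png

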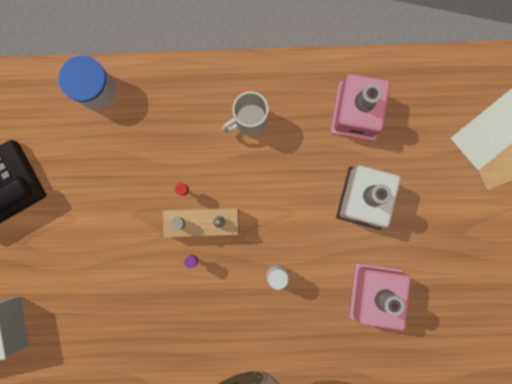

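```bash
python3 - <<'E'
import cv2,numpy as np
t=cv2.imread("pics/top0.png");s=cv2.imread("pics/scene0.png")
a=cv2.resize(t[175:275,150:250],(600,600),interpolation=cv2.INTER_CUBIC)
b=cv2.resize(t[150:250,325:425],(600,600),interpolation=cv2.INTER_CUBIC)
c=cv2.resize(s[190:270,265:365],(750,600),interpolation=cv2.INTER_CUBIC)
d=cv2.resize(s[145:225,140:220],(600,600),interpolation=cv2.INTER_CUBIC)
for n,i in zip("abcd",(a,b,c,d)): cv2.imwrite(f"pics/z{n}.png",i)
E
```

```text
(no output)
```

View pics/za.png

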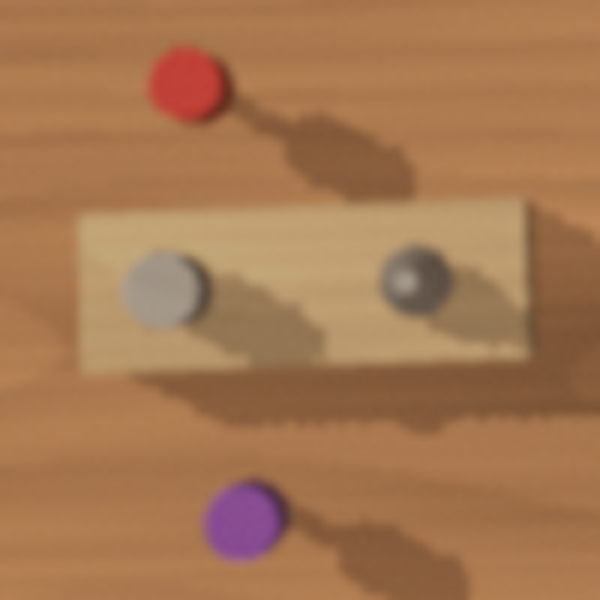

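View pics/zb.png

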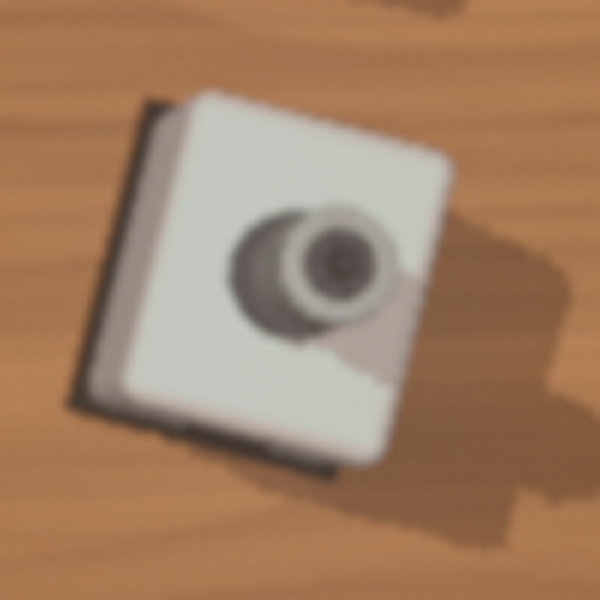

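View pics/zc.png

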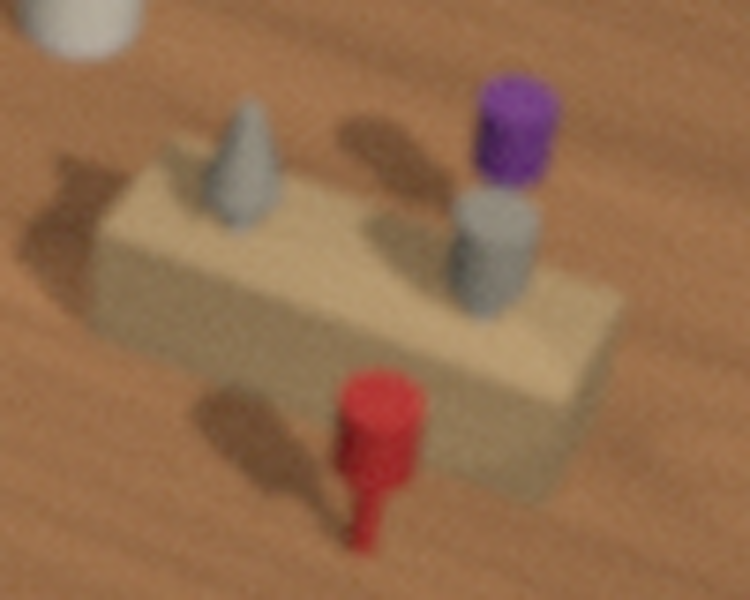

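View pics/zd.png

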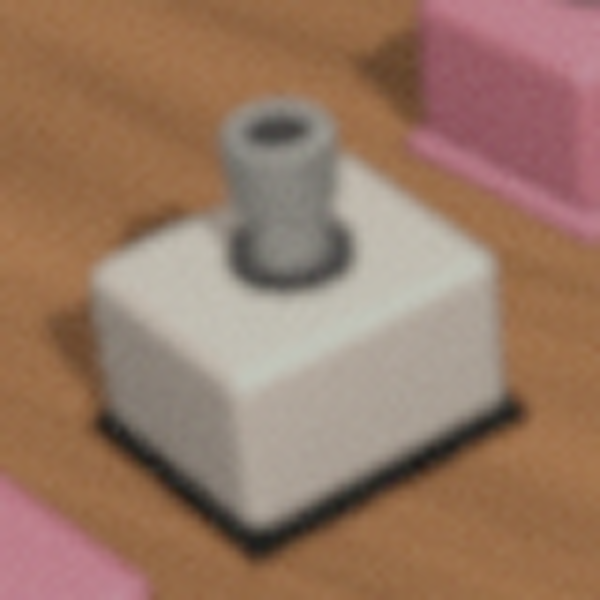

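```bash
cat > h.py <<'E'
from workcell import get_state, eyes, env
import cv2,numpy as np
from scipy.optimize import least_squares
C={n:eyes.calibration(n) for n in("scene","top")}
def ray(n,u,v):
    c=C[n];T=c["camera_from_world"];R=T[:3,:3];o=-R.T@T[:3,3]
    d=np.linalg.inv(c["K"])@[u,v,1]; d=R.T@np.array([d[0],-d[1],-d[2]]); return o,d
def onz(n,u,v,z):
    o,d=ray(n,u,v); return o+d*(z-o[2])/d[2]
def proj(n,p):
    c=C[n];q=c["camera_from_world"]@np.append(p,1);q=c["K"]@[q[0],-q[1],-q[2]];return q[:2]/q[2]
def tri(a,b):
    # midpoint of 2 rays
    o1,d1=a;o2,d2=b;A=np.c_[d1,-d2];t=np.linalg.lstsq(A,o2-o1,rcond=None)[0]
    return (o1+d1*t[0]+o2+d2*t[1])/2, np.linalg.norm(o1+d1*t[0]-o2-d2*t[1])
def blob(img,mask,seed):
    n,l,st,ce=cv2.connectedComponentsWithStats(mask.astype(np.uint8),connectivity=4)
    i=l[seed[1],seed[0]]; return st[i],ce[i]
E
python3 - <<'E'
from h import *
print("entry top",onz("top",325+340.5/6-.4,150+264.5/6-.4,.138),"scene",onz("scene",140+278.5/7.5-.4,145+126.5/7.5-.4,.138))
print("stone top",onz("top",150+160.5/6-.4,175+289/6-.4,.092),"scene",onz("scene",265+497.5/7.5-.4,190+212/7.5-.4,.092))
t=cv2.imread("pics/top0.png");s=cv2.imread("pics/scene0.png")
g=cv2.cvtColor(t,cv2.COLOR_BGR2GRAY);gs=cv2.cvtColor(s,cv2.COLOR_BGR2GRAY)
print(g[184:206,370:394]);print(gs[156:170,166:188]); print(g[212:234,168:188])
# rack corners on z=.05
for u,v in((80,214),(527,200),(529,357),(80,372)): print(onz("top",150+u/6,175+v/6,.05))
for u,v in((125,250),(415,85)):pass
print("cone top",onz("top",150+405/6-.4,175+281/6-.4,.1),"red",onz("top",150+187/6,175+85/6,.07),"pur",onz("top",150+243/6,175+522/6,.07))
print("jar",onz("top",278,277,.085),"mug",onz("top",251,110,.092))
E
```

```text
entry top [ 0.57219459 -0.22923941  0.138     ] scene [ 0.57489593 -0.22665366  0.138     ]
stone top [0.523911   0.20260925 0.092     ] scene [0.5248842 0.2040753 0.092    ]
[[192 186 179 175 174 175 181 182 180 175 171 173 175 176 182 188 194 196
  197 197 197 197 196 197]
 [167 154 141 136 137 144 159 166 165 162 160 162 163 162 167 176 184 191
  195 197 197 197 196 197]
 [122 112 108 111 121 138 155 163 163 160 158 160 160 161 163 166 169 178
  187 194 196 197 196 196]
 [ 99 100 107 120 137 153 163 163 160 151 144 144 147 152 158 162 163 166
  177 189 195 197 196 196]
 [100 106 118 137 154 163 162 154 140 124 112 112 117 126 139 151 159 162
  168 179 190 195 196 196]
 [107 115 129 151 163 163 152 133 112  97  89  91  94  98 108 127 148 160
  162 167 181 192 196 197]
 [109 118 135 157 165 158 136 108  95  89  84  81  85  88  90 101 125 152
  161 161 172 188 195 197]
 [109 121 144 161 163 148 119  94  90  86  78  73  76  79  84  89 107 140
  159 161 164 183 194 197]
 [109 125 153 165 161 138 104  88  85  80  72  71  74  75  81  87  99 132
  157 160 162 181 194 196]
 [110 125 154 16
[... 4114 characters left out ...]
1 122
  122 121]
 [157 157 157 157 158 156 152 153 155 155 154 154 152 139 130 127 124 122
  122 122]
 [158 158 158 158 158 157 156 157 157 158 157 158 156 151 145 142 134 128
  124 122]
 [157 157 157 157 158 156 156 157 157 157 156 157 157 155 155 153 149 143
  134 125]
 [155 156 155 156 156 156 156 156 156 156 156 156 156 156 157 156 156 153
  146 135]]
[0.55238736 0.24136713 0.05      ]
[0.55316683 0.07074482 0.05      ]
[0.49378852 0.0713492  0.05      ]
[0.49248329 0.24190147 0.05      ]
cone top [0.52445826 0.11295743 0.1       ] red [0.59883313 0.19573305 0.07      ] pur [0.43661642 0.17701091 0.07      ]
jar [ 0.40141983 -0.01474466  0.085     ] mug [0.76835359 0.03407956 0.092     ]
```

```bash
python3 - <<'E'
from h import *
t=cv2.imread("pics/top0.png");s=cv2.imread("pics/scene0.png")
hs=cv2.cvtColor(t,cv2.COLOR_BGR2HSV)
# housing top face: bright, low sat
m=((hs[...,1]<60)&(hs[...,2]>180)).astype(np.uint8); m[:,:325]=0;m[:,425:]=0;m[:150]=0;m[250:]=0
cs,_=cv2.findContours(m,cv2.RETR_EXTERNAL,cv2.CHAIN_APPROX_NONE);c=max(cs,key=cv2.contourArea)
h=cv2.convexHull(c); r=cv2.minAreaRect(h);print(r, onz("top",*r[0],.08))
b=cv2.boxPoints(r);P=np.array([onz("top",*p,.08) for p in b]);print(P,np.linalg.norm(P-np.roll(P,1,0),axis=1))
g=cv2.cvtColor(t,cv2.COLOR_BGR2GRAY)
m=np.zeros_like(g);m[184:203,372:391]=g[184:203,372:391]<125
st,ce=blob(g,m,(381,193));print(st,ce,onz("top",*ce,.138))
gs=cv2.cvtColor(s,cv2.COLOR_BGR2GRAY);m=np.zeros_like(gs);m[158:167,170:184]=gs[158:167,170:184]<112
st,ce2=blob(gs,m,(177,162));print(st,ce2,onz("scene",*ce2,.138)); print(tri(ray("top",*ce),ray("scene",*ce2)))
E
```

```text
((372.2790832519531, 195.41464233398438), (43.692867279052734, 51.9665641784668), 14.42077350616455) [ 0.57257305 -0.22709553  0.08      ]
[[ 0.5309571  -0.16482882  0.08      ]
 [ 0.64117336 -0.19806736  0.08      ]
 [ 0.61439325 -0.28966784  0.08      ]
 [ 0.5048405  -0.25575652  0.08      ]] [0.09460403 0.11511918 0.09543491 0.11468122]
[376 188  12  12 109] [381.0733945  193.59633028] [ 0.57238841 -0.22868528  0.138     ]
[173 160   8   5  27] [176.48148148 161.92592593] [ 0.57700564 -0.22586903  0.138     ]
(array([ 0.57260258, -0.22982142,  0.13411329]), np.float64(0.00012447166723680492))
```

Call:
carry_out(
  motion=[
    {"jaw": 0.3, "wz": -10},
    {"jaw": 0.3, "wz": -10},
    {"jaw": 0.3, "wz": -10},
    {"jaw": 0.3, "wz": -10},
    {"jaw": 0.3, "wz": -10},
    {"jaw": 0.3, "wz": -10},
    {"jaw": 0.3, "wz": -5},
    {"jaw": 0.3, "tx": 4.5, "ty": 1.8},
    {"jaw": 0.3, "tx": 4.5, "ty": 1.8},
    {"jaw": 0.3, "tx": 4.5, "ty": 1.8},
    {"jaw": 0.3, "tx": 4.5, "ty": 1.8},
    {"jaw": 0.3, "tx": 4.5, "ty": 1.8},
    {"jaw": 0.3, "tx": 4.5, "ty": 1.8},
  ],
)

```text
invalid input at $.motion[0]: expected keys jaw, tx, ty, tz, wx, wy, wz
```

Call:
carry_out(
  motion=[
    {"jaw": 0.3, "tx": 0, "ty": 0, "tz": 0, "wx": 0, "wy": 0, "wz": -10},
    {"jaw": 0.3, "tx": 0, "ty": 0, "tz": 0, "wx": 0, "wy": 0, "wz": -10},
    {"jaw": 0.3, "tx": 0, "ty": 0, "tz": 0, "wx": 0, "wy": 0, "wz": -10},
    {"jaw": 0.3, "tx": 0, "ty": 0, "tz": 0, "wx": 0, "wy": 0, "wz": -10},
    {"jaw": 0.3, "tx": 0, "ty": 0, "tz": 0, "wx": 0, "wy": 0, "wz": -10},
    {"jaw": 0.3, "tx": 0, "ty": 0, "tz": 0, "wx": 0, "wy": 0, "wz": -10},
    {"jaw": 0.3, "tx": 0, "ty": 0, "tz": 0, "wx": 0, "wy": 0, "wz": -5},
    {"jaw": 0.3, "tx": 4.5, "ty": 1.8, "tz": 0, "wx": 0, "wy": 0, "wz": 0},
    {"jaw": 0.3, "tx": 4.5, "ty": 1.8, "tz": 0, "wx": 0, "wy": 0, "wz": 0},
    {"jaw": 0.3, "tx": 4.5, "ty": 1.8, "tz": 0, "wx": 0, "wy": 0, "wz": 0},
    {"jaw": 0.3, "tx": 4.5, "ty": 1.8, "tz": 0, "wx": 0, "wy": 0, "wz": 0},
    {"jaw": 0.3, "tx": 4.5, "ty": 1.8, "tz": 0, "wx": 0, "wy": 0, "wz": 0},
    {"jaw": 0.3, "tx": 4.5, "ty": 1.8, "tz": 0, "wx": 0, "wy": 0, "wz": 0},
  ],
)

```text
clock: 1.72
tcp_pos: [0.3511, -0.2498, 0.4044]
orientation: [-0.0, 0.707, 0.707, 0.0]
wrist_force: [0.9, 0.3, 0.4]
finger_gap: 0.0554
```

Call:
carry_out(
  motion=[
    {"jaw": 0.3, "tx": 5, "ty": 1.9, "tz": 0, "wx": 0, "wy": 0, "wz": 0},
    {"jaw": 0.3, "tx": 5, "ty": 1.9, "tz": 0, "wx": 0, "wy": 0, "wz": 0},
    {"jaw": 0.3, "tx": 5, "ty": 1.9, "tz": 0, "wx": 0, "wy": 0, "wz": 0},
    {"jaw": 0.3, "tx": 5, "ty": 1.9, "tz": 0, "wx": 0, "wy": 0, "wz": 0},
    {"jaw": 0.3, "tx": 5, "ty": 1.9, "tz": 0, "wx": 0, "wy": 0, "wz": 0},
    {"jaw": 0.3, "tx": 5, "ty": 1.9, "tz": 0, "wx": 0, "wy": 0, "wz": 0},
    {"jaw": 0.3, "tx": 5, "ty": 1.9, "tz": 0, "wx": 0, "wy": 0, "wz": 0},
    {"jaw": 0.3, "tx": 5, "ty": 1.9, "tz": 0, "wx": 0, "wy": 0, "wz": 0},
    {"jaw": 0.3, "tx": 5, "ty": 1.9, "tz": 0, "wx": 0, "wy": 0, "wz": 0},
    {"jaw": 0.3, "tx": 0.2, "ty": 0.2, "tz": 5, "wx": 0, "wy": 0, "wz": 0},
    {"jaw": 0.3, "tx": 0, "ty": 0, "tz": 5, "wx": 0, "wy": 0, "wz": 0},
    {"jaw": 0.3, "tx": 0, "ty": 0, "tz": 0, "wx": 0, "wy": 0, "wz": 0},
  ],
)

```text
clock: 3.22
tcp_pos: [0.5219, 0.2003, 0.3004]
orientation: [-0.003, 0.707, 0.707, -0.004]
wrist_force: [-0.7, 0.4, 0.5]
finger_gap: 0.0557
```

```bash
python3 - <<'E'
from h import *
s=get_state();print(s)
a=eyes.read_camera("scene");b=eyes.read_camera("top")
cv2.imwrite("pics/s1.png",np.hstack([cv2.resize(a[130:270,260:400],(400,400)),cv2.resize(b[150:290,120:260],(400,400))]))
E
```

```text
{'clock': 3.225, 'joint_pos': array([ 2.22910796e-01,  3.39339170e-01, -1.78639180e-01,  1.06281567e+00,
       -1.35265183e-04,  1.79375011e+00]), 'qvel': array([-0.00932531, -0.05216327,  0.10212805,  0.05450937, -0.00120637,
       -0.00050109]), 'tau': array([ 1.24712465e-01, -4.59549236e+01,  2.70216662e+01, -9.47618745e-01,
        5.30768913e-03,  2.45207993e-04]), 'tcp_pos': array([0.52186044, 0.20030614, 0.30039874]), 'orientation': array([-0.00260853,  0.7071129 ,  0.70708299, -0.00426479]), 'wrist_force': array([-0.65637502,  0.43466163,  0.51405594]), 'ft_torque': array([-0.00780261,  0.04793391,  0.03908864]), 'finger_gap': 0.05565657962590405}
```

View pics/s1.png

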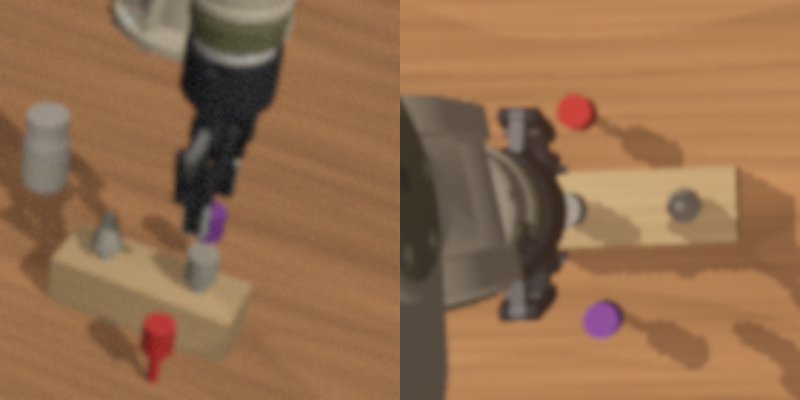

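Call:
carry_out(
  motion=[
    {"jaw": 0.3, "tx": 0.2, "ty": 0.2, "tz": 2, "wx": 0, "wy": 0, "wz": 0},
    {"jaw": 0.3, "tx": 0, "ty": 0, "tz": 2, "wx": 0, "wy": 0, "wz": 0},
    {"jaw": 0.3, "tx": 0, "ty": 0, "tz": 1.5, "wx": 0, "wy": 0, "wz": 0},
    {"jaw": 0.3, "tx": 0, "ty": 0, "tz": 1, "wx": 0, "wy": 0, "wz": 0},
    {"jaw": 0.3, "tx": 0, "ty": 0, "tz": 0, "wx": 0, "wy": 0, "wz": 0},
    {"jaw": -1, "tx": 0, "ty": 0, "tz": 0, "wx": 0, "wy": 0, "wz": 0},
    {"jaw": -1, "tx": 0, "ty": 0, "tz": 0, "wx": 0, "wy": 0, "wz": 0},
    {"jaw": -1, "tx": 0, "ty": 0, "tz": 0, "wx": 0, "wy": 0, "wz": 0},
    {"jaw": -1, "tx": 0, "ty": 0, "tz": 0, "wx": 0, "wy": 0, "wz": 0},
  ],
  force=30,
)

```text
clock: 4.45
tcp_pos: [0.5265, 0.2026, 0.2404]
orientation: [0.0, 0.707, 0.707, 0.001]
wrist_force: [-0.6, -0.3, 5.0]
finger_gap: 0.0269
```

```bash
python3 - <<'E'
from h import *
s=get_state();print(s)
a=eyes.read_camera("scene");b=eyes.read_camera("top")
cv2.imwrite("pics/s2.png",np.hstack([cv2.resize(a[130:270,260:400],(400,400)),cv2.resize(b[150:290,120:260],(400,400))]))
E
```

```text
{'clock': 4.45, 'joint_pos': array([ 2.25176300e-01,  3.93530298e-01, -2.58658565e-01,  9.17143511e-01,
       -1.03975807e-04,  1.79645120e+00]), 'qvel': array([-4.45561611e-04, -4.90275578e-04,  1.06965154e-03,  3.77186106e-04,
       -8.57478442e-06, -1.00384007e-03]), 'tau': array([-1.95496978e-02, -4.60422814e+01,  2.46268201e+01, -1.75149422e-01,
        2.41449910e-03,  2.69700013e-04]), 'tcp_pos': array([0.52645241, 0.20264807, 0.24041843]), 'orientation': array([4.32852552e-04, 7.07275798e-01, 7.06937343e-01, 5.92563213e-04]), 'wrist_force': array([-0.64308079, -0.32914914,  4.96368117]), 'ft_torque': array([0.01933309, 0.0927855 , 0.01461147]), 'finger_gap': 0.02686901281641181}
```

View pics/s2.png

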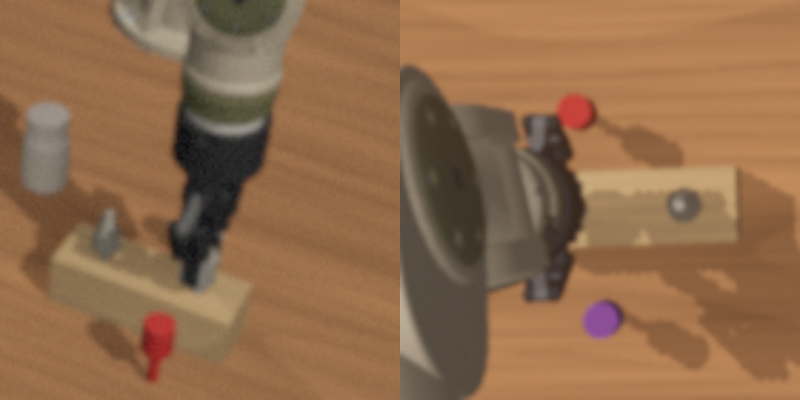

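Call:
carry_out(
  motion=[
    {"jaw": -1, "tx": 0, "ty": 0, "tz": -1, "wx": 0, "wy": 0, "wz": 0},
    {"jaw": -1, "tx": 0, "ty": 0, "tz": -2, "wx": 0, "wy": 0, "wz": 0},
    {"jaw": -1, "tx": 0, "ty": 0, "tz": -4, "wx": 0, "wy": 0, "wz": 0},
    {"jaw": -1, "tx": 0, "ty": 0, "tz": -4, "wx": 0, "wy": 0, "wz": 0},
    {"jaw": -1, "tx": 0, "ty": 0, "tz": -3, "wx": 0, "wy": 0, "wz": 0},
    {"jaw": -1, "tx": 0, "ty": 0, "tz": -1, "wx": 0, "wy": 0, "wz": 0},
    {"jaw": -1, "tx": 0, "ty": 0, "tz": 0, "wx": 0, "wy": 0, "wz": 0},
    {"jaw": -1, "tx": 0, "ty": 0, "tz": 0, "wx": 0, "wy": 0, "wz": 0},
  ],
  force=40,
)

```text
clock: 5.55
tcp_pos: [0.5257, 0.2025, 0.388]
orientation: [-0.001, 0.707, 0.707, -0.001]
wrist_force: [-0.6, 0.4, -0.4]
finger_gap: 0.0269
```

```bash
python3 - <<'E'
from h import *
s=get_state();print(s)
a=eyes.read_camera("scene");b=eyes.read_camera("top")
cv2.imwrite("pics/s3.png",np.hstack([cv2.resize(a[130:270,260:400],(400,400)),cv2.resize(b[150:290,120:260],(400,400))]))
E
```

```text
{'clock': 5.55, 'joint_pos': array([ 2.25139669e-01,  2.97040121e-01, -1.72088547e-02,  1.25935567e+00,
       -1.25297559e-04,  1.79648169e+00]), 'qvel': array([-0.0002865 ,  0.00635426, -0.00428045,  0.00138128, -0.001032  ,
       -0.00026685]), 'tau': array([ 1.63503567e-02, -4.79409564e+01,  3.03754485e+01,  1.13627044e-02,
        4.32814413e-04, -1.11133733e-05]), 'tcp_pos': array([0.52571329, 0.20245504, 0.38799419]), 'orientation': array([-6.92773242e-04,  7.07298926e-01,  7.06913187e-01, -1.22296954e-03]), 'wrist_force': array([-0.61595013,  0.35596201, -0.35917227]), 'ft_torque': array([-0.03021997, -0.02061177,  0.02691509]), 'finger_gap': 0.02685066693471358}
```

View pics/s3.png

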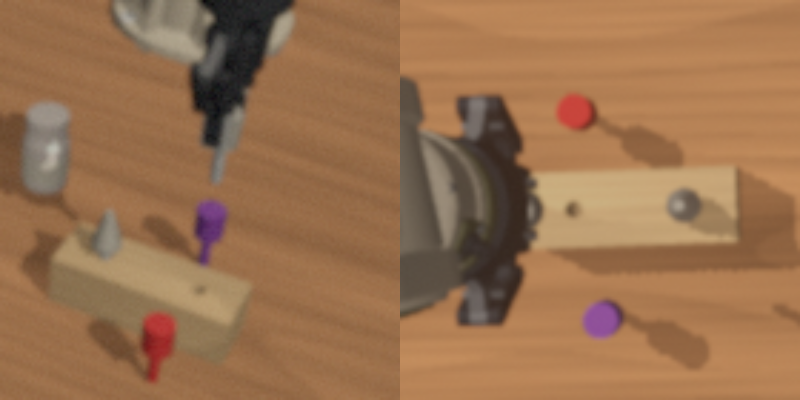

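Call:
carry_out(
  motion=[
    {"jaw": -1, "tx": -2, "ty": 0.2, "tz": 0, "wx": 0, "wy": 0, "wz": 0},
    {"jaw": -1, "tx": -4, "ty": 0.5, "tz": 0, "wx": 0, "wy": 0, "wz": 0},
    {"jaw": -1, "tx": -5, "ty": 0.5, "tz": 0, "wx": 0, "wy": 0, "wz": 0},
    {"jaw": -1, "tx": -5, "ty": 0.5, "tz": 0, "wx": 0, "wy": 0, "wz": 0},
    {"jaw": -1, "tx": -5, "ty": 0.5, "tz": 0, "wx": 0, "wy": 0, "wz": 0},
    {"jaw": -1, "tx": -5, "ty": 0.5, "tz": 0, "wx": 0, "wy": 0, "wz": 0},
    {"jaw": -1, "tx": -5, "ty": 0.5, "tz": 0, "wx": 0, "wy": 0, "wz": 0},
    {"jaw": -1, "tx": -5, "ty": 0.5, "tz": 0, "wx": 0, "wy": 0, "wz": 0},
    {"jaw": -1, "tx": -4, "ty": 0.5, "tz": 0, "wx": 0, "wy": 0, "wz": 0},
    {"jaw": -1, "tx": -2, "ty": 0.3, "tz": 0, "wx": 0, "wy": 0, "wz": 0},
    {"jaw": -1, "tx": -1.1, "ty": 0.1, "tz": 0, "wx": 0, "wy": 0, "wz": 0},
    {"jaw": -1, "tx": 0, "ty": 0, "tz": 0, "wx": 0, "wy": 0, "wz": 0},
    {"jaw": -1, "tx": 0, "ty": 0, "tz": 0, "wx": 0, "wy": 0, "wz": 0},
  ],
)

```text
clock: 7.28
tcp_pos: [0.5719, -0.2273, 0.3898]
orientation: [-0.0, 0.707, 0.707, 0.0]
wrist_force: [0.9, 0.1, -1.2]
finger_gap: 0.0273
```

```bash
python3 - <<'E'
from h import *
s=get_state();print(s)
print("hole",onz("top",180.2,222.8,.05))
a=eyes.read_camera("scene");b=eyes.read_camera("top")
cv2.imwrite("pics/s4a.png",a);cv2.imwrite("pics/s4b.png",b)
cv2.imwrite("pics/s4.png",np.hstack([cv2.resize(a[110:210,130:230],(400,400),interpolation=2),cv2.resize(b[125:265,300:440],(400,400))]))
E
```

```text
{'clock': 7.275, 'joint_pos': array([-5.08682113e-01,  3.97114871e-01,  1.30566650e-01,  1.30453740e+00,
        2.50874184e-04,  1.06121846e+00]), 'qvel': array([ 0.0064034 , -0.00465331, -0.00060776, -0.00086221, -0.00206686,
       -0.00083182]), 'tau': array([-5.50972112e-01, -5.27023494e+01,  3.01536226e+01, -3.36131954e-02,
       -2.23956734e-02, -6.02386590e-04]), 'tcp_pos': array([ 0.57186734, -0.22725641,  0.38982365]), 'orientation': array([-1.73377918e-04,  7.06790012e-01,  7.07423383e-01,  8.12253346e-05]), 'wrist_force': array([ 0.8592247 ,  0.13839986, -1.22899457]), 'ft_torque': array([ 0.05063955, -0.02055461,  0.01537871]), 'finger_gap': 0.0273240336620559}
hole [0.52370589 0.20300096 0.05      ]
```

View pics/s4.png

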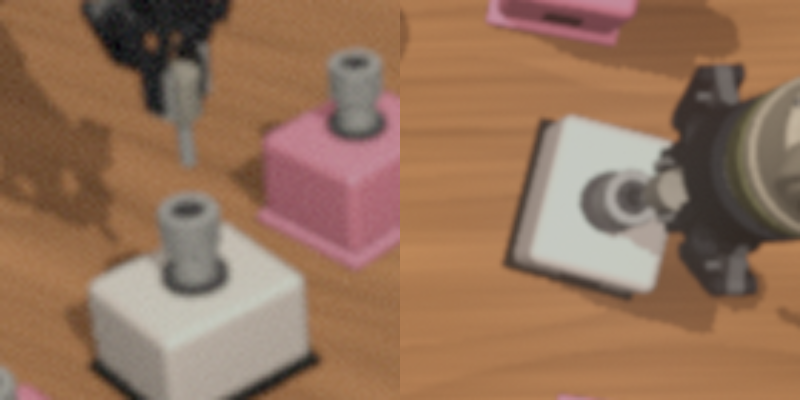

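```bash
python3 - <<'E'
from h import *
s=get_state();p=s["tcp_pos"]
for n in("top","scene"):
  for z in(.138,.1714,.2114): print(n,z,proj(n,[.5725,-.2282,z]))
a=cv2.imread("pics/s4a.png");b=cv2.imread("pics/s4b.png")
A=cv2.resize(a[115:175,155:205],(500,600),interpolation=2);B=cv2.resize(b[170:220,360:400],(480,600)[:2] if 0 else (320,400),interpolation=2)
cv2.imwrite("pics/s5a.png",A);cv2.imwrite("pics/s5b.png",cv2.resize(b[170:220,350:410],(720,600),interpolation=2))
E
```

```text
top 0.138 [380.83258697 193.54845464]
top 0.1714 [386.018452   192.33320531]
top 0.2114 [392.85589836 190.73092642]
scene 0.138 [176.82442424 160.87674309]
scene 0.1714 [175.62651052 150.37096656]
scene 0.2114 [174.13438992 137.28497767]
```

View pics/s5a.png

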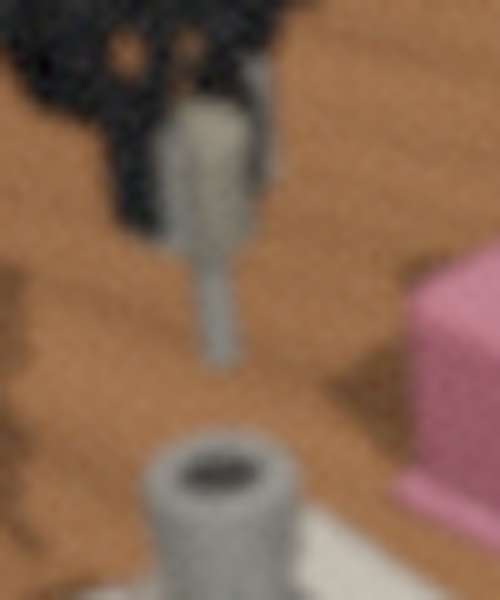

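View pics/s5b.png

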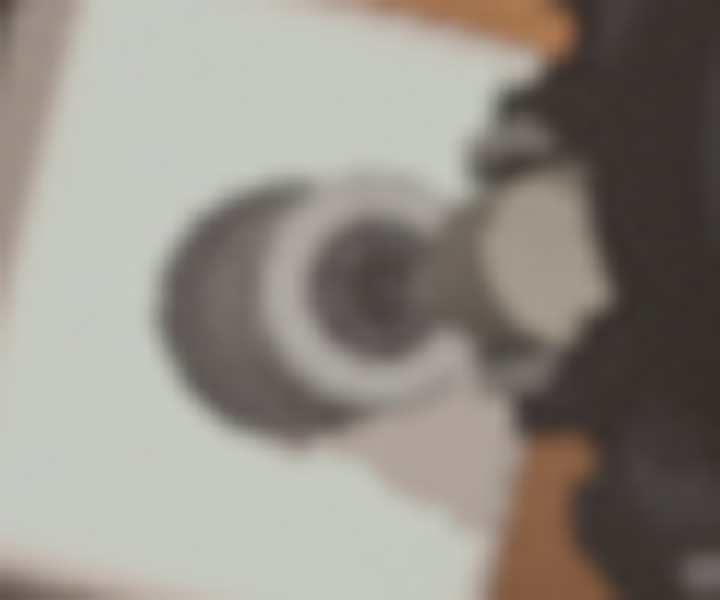

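```bash
python3 - <<'E'
from h import *
a=cv2.imread("pics/s4a.png").astype(float);z=cv2.imread("pics/scene0.png").astype(float)
# blueness relative to wood: use b-r
d=a[...,0]-a[...,2]
for v in range(138,154):
    r=d[v,166:188]; w=np.clip(r-(-62),0,None); 
    print(v,(r).astype(int),)
print()
for v in range(164,180): print(v,d[v,164:192].astype(int))
E
```

```text
138 [-67 -51 -37 -23 -13 -11 -10  -9 -12 -15 -19 -20 -23 -30 -49 -69 -79 -78
 -78 -78 -78 -78]
139 [-77 -70 -59 -47 -37 -27 -21 -16 -14 -19 -17 -21 -31 -47 -63 -78 -79 -78
 -77 -77 -78 -77]
140 [-80 -79 -72 -71 -60 -51 -41 -31 -22 -17 -17 -25 -46 -62 -75 -77 -81 -81
 -80 -81 -78 -77]
141 [-81 -82 -81 -80 -75 -71 -65 -50 -29 -15 -14 -28 -54 -75 -79 -81 -79 -79
 -80 -79 -79 -81]
142 [-80 -82 -79 -78 -80 -80 -78 -63 -34 -13 -13 -27 -55 -75 -82 -79 -78 -81
 -78 -78 -78 -83]
143 [-79 -80 -81 -80 -83 -81 -77 -67 -40 -13 -11 -23 -51 -74 -76 -78 -83 -79
 -77 -78 -79 -81]
144 [-79 -80 -77 -78 -80 -83 -78 -69 -39 -17 -12 -24 -50 -73 -82 -79 -82 -81
 -79 -82 -81 -77]
145 [-76 -77 -76 -79 -78 -80 -78 -71 -45 -19 -11 -18 -44 -77 -81 -82 -83 -78
 -78 -81 -80 -81]
146 [-74 -77 -75 -77 -75 -76 -77 -71 -47 -19 -10 -15 -39 -69 -82 -81 -78 -82
 -82 -82 -83 -81]
147 [-78 -77 -75 -77 -73 -79 -75 -70 -50 -23  -9 -16 -34 -62 -80 -81 -81 -79
 -80 -83 -81 -83]
148 [-82 -79 -82 -80 -78 -75 -77 -72 -55 -26 -11 -11 -32 -58 -77 -81 -80 -82
 -80 -80 -80 -78]
149 [-81 -82 -82 -80 -79 -78 -79 -74 -60 -31 -12 -11 -2
[... 1624 characters left out ...]
-24 -24 -23 -20 -19 -15 -11 -11  -9 -10  -9  -9  -8  -8 -10 -10
  -8  -8 -10 -14 -17 -18 -16 -18 -17 -18]
175 [-21 -19 -18 -18 -18 -20 -19 -16  -9  -7  -8 -10 -11  -8  -9  -9  -8  -6
  -9  -8  -8  -9 -15 -16 -18 -18 -17 -17]
176 [-18 -18 -18 -18 -17 -18 -16 -13  -6  -8  -9  -9  -8 -10 -10 -10  -9 -10
  -9  -8  -6  -8 -13 -17 -17 -16 -18 -17]
177 [-18 -18 -17 -17 -18 -17 -14  -8  -3  -6  -7  -9 -11  -9  -9  -9 -10  -7
 -10  -8  -5  -5 -10 -15 -17 -15 -17 -15]
178 [-16 -17 -17 -17 -17 -15 -13  -8  -6  -5  -9  -8 -10  -9 -11 -10  -9  -9
 -10  -7  -8  -5  -8 -14 -16 -17 -17 -16]
179 [-17 -15 -16 -18 -17 -17 -14  -6  -6  -4  -7  -7 -10 -10  -9 -11  -8  -9
  -7  -6  -7  -7  -8 -13 -16 -17 -17 -16]
```

```bash
python3 - <<'E'
from h import *
b=cv2.imread("pics/s4b.png");g=cv2.cvtColor(b,cv2.COLOR_BGR2GRAY)
print("cols 376..402")
for v in range(182,206): print(v,g[v,376:404])
P=np.array([.5725,-.2282])
for z,r in((.1714,.0035),(.1744,.005),(.2114,.005),(.2114,.014),(.2414,.014)):
    th=np.linspace(0,6.28,60); q=np.array([proj("top",[P[0]+r*np.cos(t),P[1]+r*np.sin(t),z]) for t in th]); print(z,r,q.min(0),q.max(0))
E
```

```text
cols 376..402
182 [199 199 199 198 198 198 199 199 199 199 199 195 171 137 114 104  96  94
  93  86  70  62  58  54  53  53  52  53]
183 [197 197 196 192 190 191 193 196 196 198 200 195 167 123  93  81  71  69
  75  79  80  80  72  59  52  53  51  51]
184 [184 184 182 176 173 175 177 179 184 191 196 195 169 123  89  74  73  87
  99 107 107 104  87  65  54  52  53  51]
185 [162 169 167 164 162 164 165 164 169 178 187 190 174 141 108  98 111 126
 136 137 130 120  98  67  54  52  52  52]
186 [157 165 165 162 160 161 162 163 165 168 171 170 158 134 117 121 137 148
 150 150 145 136 112  75  54  53  53  52]
187 [164 166 161 153 146 145 149 154 161 163 156 142 126 114 114 132 147 151
 151 152 152 147 121  81  55  53  51  52]
188 [165 156 142 125 113 113 119 128 141 149 140 119 108 107 118 140 150 152
 152 152 151 148 126  87  57  51  53  50]
189 [154 134 112  96  89  90  94  99 109 123 120 109 105 111 130 147 152 154
 152 152 152 149 132  95  60  51  52  50]
190 [137 109  94  91  84  81  83  87  92  99 103 104 104 111 135 151 154 154
 153 153 153 152 142 110  67  51  51  53]
191 [120  95  9
[... 1413 characters left out ...]
203 [ 99 107 118 128 137 141 146 148 149 150 154 161 163 159 151 143 114  77
  61  59  58  56  54  52  50  51  50  53]
204 [ 88  86  95 108 122 138 147 152 156 160 164 165 165 164 164 158 124  76
  55  55  53  54  52  53  51  51  52  54]
205 [ 99 102 112 131 145 156 162 163 164 165 166 165 165 166 166 160 130  85
  62  59  59  61  57  53  50  53  55  57]
0.1714 0.0035 [384.2248614  190.55539629] [387.81275986 194.11205609]
0.1744 0.005 [383.93414389 189.66958192] [389.07993885 194.77035599]
0.2114 0.005 [390.1518238  188.05277484] [395.56112216 193.41156391]
0.2114 0.014 [385.28649413 183.23891898] [400.43218022 198.2434692 ]
0.2414 0.014 [390.60144451 181.5966357 ] [406.4031956 197.2428927]
```

Call:
carry_out(
  motion=[
    {"jaw": -1, "tx": -0.23, "ty": 0.18, "tz": 1, "wx": 0, "wy": 0, "wz": 0},
    {"jaw": -1, "tx": 0, "ty": 0, "tz": 1, "wx": 0, "wy": 0, "wz": 0},
    {"jaw": -1, "tx": 0, "ty": 0, "tz": 0.7, "wx": 0, "wy": 0, "wz": 0},
    {"jaw": -1, "tx": 0, "ty": 0, "tz": 0, "wx": 0, "wy": 0, "wz": 0},
    {"jaw": -1, "tx": 0, "ty": 0, "tz": 0, "wx": 0, "wy": 0, "wz": 0},
  ],
)

```text
clock: 8.0
tcp_pos: [0.5737, -0.2308, 0.3628]
orientation: [0.0, 0.707, 0.707, -0.0]
wrist_force: [-0.3, -1.4, -0.3]
finger_gap: 0.0266
```

```bash
python3 - <<'E'
from h import *
s=get_state();print({k:np.round(s[k],4) for k in("tcp_pos","wrist_force","ft_torque","orientation")})
a=eyes.read_camera("scene");b=eyes.read_camera("top")
cv2.imwrite("pics/s6a.png",a);cv2.imwrite("pics/s6b.png",b)
cv2.imwrite("pics/s6.png",np.hstack([cv2.resize(a[125:175,155:205],(400,400),interpolation=2),cv2.resize(b[170:220,360:410],(400,400),interpolation=2)]))
d=a[...,0].astype(float)-a[...,2]
for v in range(144,170): 
    r=d[v,160:196]; i=np.where(r>-45)[0]; print(v,i.min()+160 if len(i) else None,i.max()+160 if len(i) else None, r[10:24].astype(int))
g=cv2.cvtColor(b,cv2.COLOR_BGR2GRAY)
for v in range(182,204): print(v,g[v,372:400])
E
```

```text
{'tcp_pos': array([ 0.5737, -0.2308,  0.3628]), 'wrist_force': array([-0.2915, -1.3627, -0.2998]), 'ft_torque': array([-0.0169, -0.0018, -0.0463]), 'orientation': array([ 1.000e-04,  7.073e-01,  7.069e-01, -0.000e+00])}
144 166 179 [ -7 -10 -10 -12 -16 -18 -18 -20 -19 -30 -57 -73 -81 -82]
145 166 179 [ -4  -7 -11  -8 -17 -17 -18 -16 -22 -32 -57 -78 -80 -80]
146 166 179 [ -5  -7 -10 -12 -16 -19 -20 -19 -18 -35 -60 -75 -84 -79]
147 168 179 [-10 -11 -10 -10 -14 -17 -21 -21 -24 -41 -61 -79 -80 -80]
148 170 178 [-31 -20 -17 -19 -17 -17 -19 -29 -37 -54 -70 -78 -77 -83]
149 172 177 [-57 -46 -38 -27 -17 -15 -21 -35 -52 -70 -74 -78 -80 -78]
150 173 177 [-75 -70 -61 -43 -21 -11 -18 -44 -66 -74 -77 -76 -77 -78]
151 174 177 [-81 -81 -74 -50 -23 -11 -18 -38 -63 -77 -77 -77 -76 -76]
152 174 177 [-86 -82 -79 -58 -27 -10 -14 -35 -65 -77 -79 -78 -78 -76]
153 174 177 [-86 -84 -79 -63 -33 -13 -12 -36 -66 -81 -84 -78 -79 -78]
154 174 177 [-84 -79 -81 -65 -36 -14 -12 -31 -62 -79 -83 -80 -80 -77]
155 174 177 [-83 -84 -80 -66 -35 -15 -12 -27 -57 -79 -83 -82 -80 -81]
156 174 177 [-87 -82 -83 -70 -42 -17 -11
[... 2857 characters left out ...]
166 168 156 131 109  96  93  88  84  87  95 103 104  90  78  76
  81  91 109 110  89  64  55  55  54  53]
199 [111 131 154 167 167 157 143 125 110 102 100 112 129 139 131 106  90  92
  95  97  95  82  65  56  56  54  53  52]
200 [ 99 115 138 156 166 168 163 153 144 142 142 147 157 160 145 121 106 109
 111 107  91  69  57  53  54  55  53  52]
201 [ 92  99 114 132 152 163 167 165 163 163 164 163 163 159 145 127 118 112
 107 100  82  64  56  54  54  53  53  50]
202 [ 93  90  93 108 126 140 149 155 160 162 162 161 156 148 141 137 133 112
  89  77  67  61  58  54  53  52  52  51]
203 [ 93  91  87  91  99 106 117 129 136 142 145 148 148 150 151 155 151 120
  76  57  57  57  57  53  53  51  53  53]
```

View pics/s6.png

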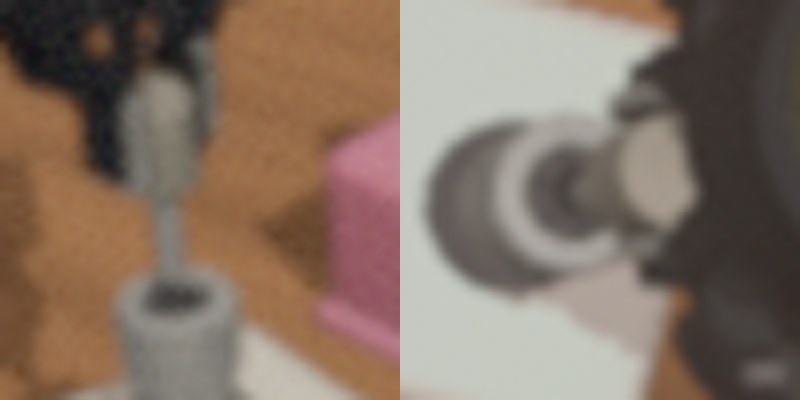

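Call:
carry_out(
  motion=[
    {"jaw": -1, "tx": 0.07, "ty": 0, "tz": 0.4, "wx": 0, "wy": 0, "wz": 0},
    {"jaw": -1, "tx": 0, "ty": 0, "tz": 0.3, "wx": 0, "wy": 0, "wz": 0},
    {"jaw": -1, "tx": 0, "ty": 0, "tz": 0.2, "wx": 0, "wy": 0, "wz": 0},
    {"jaw": -1, "tx": 0, "ty": 0, "tz": 0.2, "wx": 0, "wy": 0, "wz": 0},
    {"jaw": -1, "tx": 0, "ty": 0, "tz": 0, "wx": 0, "wy": 0, "wz": 0},
  ],
)

```text
clock: 8.72
tcp_pos: [0.5736, -0.2301, 0.3515]
orientation: [-0.0, 0.707, 0.707, -0.0]
wrist_force: [-0.0, 0.7, -0.5]
finger_gap: 0.0267
```

```bash
cat > st.py <<'E'
from h import *
s=get_state();print({k:np.round(s[k],4) for k in("clock","tcp_pos","wrist_force","ft_torque","orientation","joint_pos","finger_gap")})
E
python3 st.py
```

```text
{'clock': np.float64(8.725), 'tcp_pos': array([ 0.5736, -0.2301,  0.3515]), 'wrist_force': array([-0.0492,  0.6933, -0.5293]), 'ft_torque': array([-0.006 ,  0.0116, -0.0246]), 'orientation': array([-2.000e-04,  7.073e-01,  7.069e-01, -1.000e-04]), 'joint_pos': array([-0.5112,  0.4156,  0.0641,  1.2196, -0.    ,  1.0602]), 'finger_gap': np.float64(0.0267)}
```

Call:
carry_out(
  motion=[
    {"jaw": -1, "tx": 0, "ty": 0, "tz": 0.3, "wx": 0, "wy": 0, "wz": 0},
    {"jaw": -1, "tx": 0, "ty": 0, "tz": 0.3, "wx": 0, "wy": 0, "wz": 0},
    {"jaw": -1, "tx": 0, "ty": 0, "tz": 0.3, "wx": 0, "wy": 0, "wz": 0},
    {"jaw": -1, "tx": 0, "ty": 0, "tz": 0.3, "wx": 0, "wy": 0, "wz": 0},
    {"jaw": -1, "tx": 0, "ty": 0, "tz": 0.3, "wx": 0, "wy": 0, "wz": 0},
    {"jaw": -1, "tx": 0, "ty": 0, "tz": 0, "wx": 0, "wy": 0, "wz": 0},
  ],
)

```text
clock: 9.48
tcp_pos: [0.5736, -0.23, 0.3363]
orientation: [-0.0, 0.707, 0.707, -0.0]
wrist_force: [0.2, 0.6, 0.1]
finger_gap: 0.0266
```

```bash
python3 st.py
```

```text
{'clock': np.float64(9.475), 'tcp_pos': array([ 0.5736, -0.23  ,  0.3363]), 'wrist_force': array([0.1898, 0.5782, 0.0896]), 'ft_torque': array([ 0.0437,  0.0023, -0.0294]), 'orientation': array([-2.000e-04,  7.073e-01,  7.069e-01, -1.000e-04]), 'joint_pos': array([-5.1120e-01,  4.2250e-01,  3.6900e-02,  1.1858e+00, -1.0000e-04,
        1.0602e+00]), 'finger_gap': np.float64(0.0266)}
```

Call:
carry_out(
  motion=[
    {"jaw": -1, "tx": 0, "ty": 0, "tz": 0.2, "wx": 0, "wy": 0, "wz": 0},
    {"jaw": -1, "tx": 0, "ty": 0, "tz": 0.2, "wx": 0, "wy": 0, "wz": 0},
    {"jaw": -1, "tx": 0, "ty": 0, "tz": 0.2, "wx": 0, "wy": 0, "wz": 0},
    {"jaw": -1, "tx": 0, "ty": 0, "tz": 0, "wx": 0, "wy": 0, "wz": 0},
  ],
)

```text
clock: 9.98
tcp_pos: [0.5737, -0.2301, 0.3305]
orientation: [-0.0, 0.707, 0.707, -0.0]
wrist_force: [-0.1, -0.0, -1.2]
finger_gap: 0.0268
```

```bash
python3 st.py
```

```text
{'clock': np.float64(9.975), 'tcp_pos': array([ 0.5737, -0.2301,  0.3305]), 'wrist_force': array([-0.1132, -0.0375, -1.2128]), 'ft_torque': array([0.0001, 0.0006, 0.0215]), 'orientation': array([-1.000e-04,  7.073e-01,  7.069e-01, -0.000e+00]), 'joint_pos': array([-0.5112,  0.4253,  0.0267,  1.1724, -0.    ,  1.0602]), 'finger_gap': np.float64(0.0268)}
```

Expected floor at TCP ≈ 0.3264. Feeling down in 1 mm steps.

Call:
carry_out(
  motion=[
    {"jaw": -1, "tx": 0, "ty": 0, "tz": 0.1, "wx": 0, "wy": 0, "wz": 0},
    {"jaw": -1, "tx": 0, "ty": 0, "tz": 0.1, "wx": 0, "wy": 0, "wz": 0},
    {"jaw": -1, "tx": 0, "ty": 0, "tz": 0.1, "wx": 0, "wy": 0, "wz": 0},
    {"jaw": -1, "tx": 0, "ty": 0, "tz": 0, "wx": 0, "wy": 0, "wz": 0},
  ],
)

```text
clock: 10.48
tcp_pos: [0.5739, -0.23, 0.3278]
orientation: [0.0, 0.707, 0.707, 0.0]
wrist_force: [1.1, 0.4, -0.7]
finger_gap: 0.0269
```

```bash
python3 st.py
```

```text
{'clock': np.float64(10.475), 'tcp_pos': array([ 0.5739, -0.23  ,  0.3278]), 'wrist_force': array([ 1.1498,  0.4199, -0.6923]), 'ft_torque': array([ 0.1282, -0.3519, -0.0427]), 'orientation': array([3.000e-04, 7.072e-01, 7.070e-01, 2.000e-04]), 'joint_pos': array([-5.1110e-01,  4.2670e-01,  2.2000e-02,  1.1654e+00,  3.0000e-04,
        1.0601e+00]), 'finger_gap': np.float64(0.0269)}
```

Call:
carry_out(
  motion=[
    {"jaw": -1, "tx": 0, "ty": 0.05, "tz": 0, "wx": 0, "wy": 0, "wz": 0},
    {"jaw": -1, "tx": 0, "ty": 0, "tz": 0.1, "wx": 0, "wy": 0, "wz": 0},
    {"jaw": -1, "tx": 0, "ty": 0, "tz": 0.05, "wx": 0, "wy": 0, "wz": 0},
    {"jaw": -1, "tx": 0, "ty": 0, "tz": 0, "wx": 0, "wy": 0, "wz": 0},
  ],
)

```text
clock: 10.98
tcp_pos: [0.5742, -0.2301, 0.3266]
orientation: [0.0, 0.707, 0.707, 0.0]
wrist_force: [0.8, 0.8, 2.4]
finger_gap: 0.0266
```

```bash
python3 st.py
```

```text
{'clock': np.float64(10.975), 'tcp_pos': array([ 0.5742, -0.2301,  0.3266]), 'wrist_force': array([0.778 , 0.7744, 2.3937]), 'ft_torque': array([ 0.2203, -0.0654, -0.0047]), 'orientation': array([2.000e-04, 7.073e-01, 7.069e-01, 0.000e+00]), 'joint_pos': array([-5.1080e-01,  4.2790e-01,  2.0900e-02,  1.1633e+00, -1.0000e-04,
        1.0605e+00]), 'finger_gap': np.float64(0.0266)}
```

Call:
carry_out(
  motion=[
    {"jaw": -1, "tx": 0.04, "ty": 0.02, "tz": 0.05, "wx": 0, "wy": 0, "wz": 0},
    {"jaw": -1, "tx": 0, "ty": 0, "tz": 0.05, "wx": 0, "wy": 0, "wz": 0},
    {"jaw": -1, "tx": 0, "ty": 0, "tz": 0, "wx": 0, "wy": 0, "wz": 0},
  ],
)

```text
clock: 11.35
tcp_pos: [0.5742, -0.2298, 0.3264]
orientation: [0.001, 0.707, 0.707, -0.0]
wrist_force: [-2.3, 0.3, 7.4]
finger_gap: 0.0273
```

```bash
python3 st.py
```

```text
{'clock': np.float64(11.35), 'tcp_pos': array([ 0.5742, -0.2298,  0.3264]), 'wrist_force': array([-2.2941,  0.2581,  7.3802]), 'ft_torque': array([ 0.1342,  0.3799, -0.0051]), 'orientation': array([ 7.000e-04,  7.074e-01,  7.069e-01, -2.000e-04]), 'joint_pos': array([-5.1020e-01,  4.2760e-01,  2.0000e-02,  1.1620e+00, -8.0000e-04,
        1.0613e+00]), 'finger_gap': np.float64(0.0273)}
```

Call:
carry_out(
  motion=[
    {"jaw": 0, "tx": 0, "ty": 0, "tz": -0.1, "wx": 0, "wy": 0, "wz": 0},
    {"jaw": 0.5, "tx": 0, "ty": 0, "tz": 0, "wx": 0, "wy": 0, "wz": 0},
    {"jaw": 0.5, "tx": 0, "ty": 0, "tz": 0, "wx": 0, "wy": 0, "wz": 0},
    {"jaw": 0.5, "tx": 0, "ty": 0, "tz": 0, "wx": 0, "wy": 0, "wz": 0},
    {"jaw": 0.5, "tx": 0, "ty": 0, "tz": 0, "wx": 0, "wy": 0, "wz": 0},
  ],
)

```text
clock: 11.98
tcp_pos: [0.5744, -0.2297, 0.326]
orientation: [-0.0, 0.707, 0.707, -0.0]
wrist_force: [0.2, 0.4, 0.1]
finger_gap: 0.0638
```

```bash
python3 st.py; python3 - <<'E'
from h import *
a=eyes.read_camera("scene");b=eyes.read_camera("top")
cv2.imwrite("pics/s7a.png",a)
cv2.imwrite("pics/s7.png",np.hstack([cv2.resize(a[125:175,155:205],(400,400),interpolation=2),cv2.resize(b[170:220,360:410],(400,400),interpolation=2)]))
for z in (.108,.138,.148,.178): print(z,proj("scene",[.5742,-.2288,z]))
E
```

```text
{'clock': np.float64(11.975), 'tcp_pos': array([ 0.5744, -0.2297,  0.326 ]), 'wrist_force': array([0.1686, 0.3783, 0.083 ]), 'ft_torque': array([0.0089, 0.0258, 0.0492]), 'orientation': array([-1.000e-04,  7.073e-01,  7.069e-01, -1.000e-04]), 'joint_pos': array([-5.1010e-01,  4.2870e-01,  2.0600e-02,  1.1630e+00, -1.0000e-04,
        1.0613e+00]), 'finger_gap': np.float64(0.0638)}
0.108 [177.30734123 170.24396452]
0.138 [176.25702093 161.11347598]
0.148 [175.89951802 158.00568472]
0.178 [174.80398735 148.48218005]
```

View pics/s7.png

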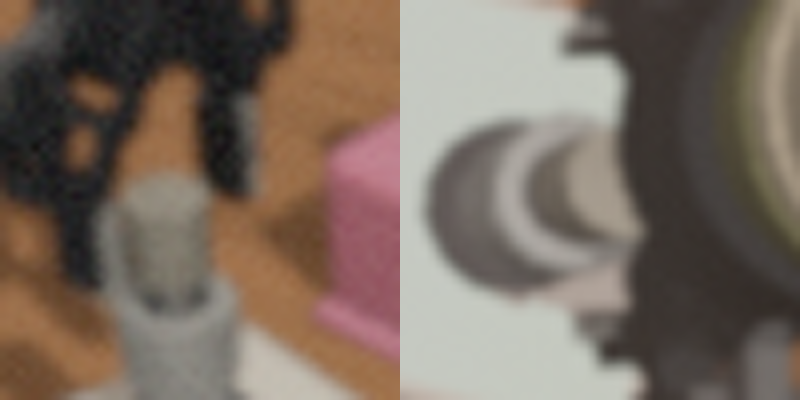

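Call:
carry_out(
  motion=[
    {"jaw": 0.5, "tx": 0.08, "ty": 0, "tz": 1, "wx": 0, "wy": 0, "wz": 0},
    {"jaw": 0.5, "tx": 0, "ty": 0, "tz": 1.2, "wx": 0, "wy": 0, "wz": 0},
    {"jaw": 0.5, "tx": 0, "ty": 0, "tz": 1, "wx": 0, "wy": 0, "wz": 0},
    {"jaw": 0.5, "tx": 0, "ty": 0, "tz": 0.8, "wx": 0, "wy": 0, "wz": 0},
    {"jaw": 0.5, "tx": 0, "ty": 0, "tz": 0, "wx": 0, "wy": 0, "wz": 0},
  ],
)

```text
clock: 12.7
tcp_pos: [0.5741, -0.2287, 0.2851]
orientation: [-0.001, 0.707, 0.707, -0.0]
wrist_force: [0.1, 0.3, 1.0]
finger_gap: 0.064
```

```bash
python3 st.py; python3 - <<'E'
from h import *
a=eyes.read_camera("scene")
cv2.imwrite("pics/s8.png",cv2.resize(a[115:185,145:215],(600,600),interpolation=2))
E
```

```text
{'clock': np.float64(12.7), 'tcp_pos': array([ 0.5741, -0.2287,  0.2851]), 'wrist_force': array([0.0581, 0.2788, 0.9569]), 'ft_torque': array([ 0.0073,  0.017 , -0.0315]), 'orientation': array([-9.000e-04,  7.073e-01,  7.069e-01, -3.000e-04]), 'joint_pos': array([-5.0900e-01,  4.5310e-01, -4.5400e-02,  1.0741e+00, -1.0000e-04,
        1.0624e+00]), 'finger_gap': np.float64(0.064)}
```

View pics/s8.png

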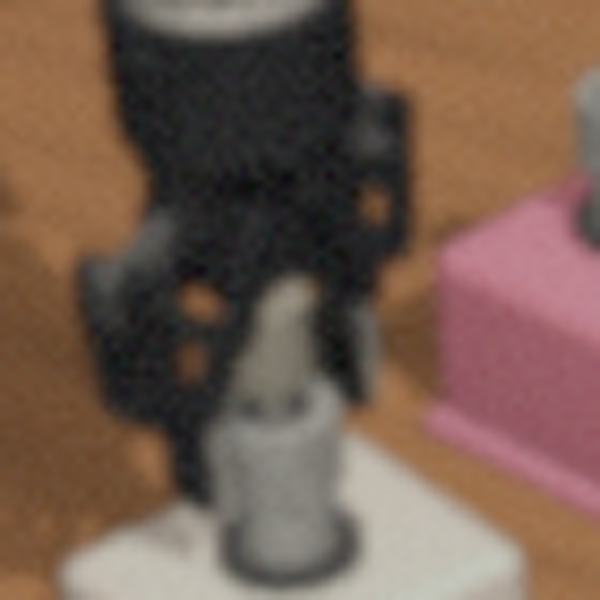

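Call:
carry_out(
  motion=[
    {"jaw": -1, "tx": 0, "ty": 0, "tz": 0, "wx": 0, "wy": 0, "wz": 0},
    {"jaw": -1, "tx": 0, "ty": 0, "tz": 0, "wx": 0, "wy": 0, "wz": 0},
    {"jaw": -1, "tx": 0, "ty": 0, "tz": 0, "wx": 0, "wy": 0, "wz": 0},
    {"jaw": -1, "tx": 0, "ty": 0, "tz": 0, "wx": 0, "wy": 0, "wz": 0},
  ],
  force=60,
)

```text
clock: 13.25
tcp_pos: [0.5741, -0.2289, 0.2872]
orientation: [0.0, 0.707, 0.707, -0.0]
wrist_force: [-3.1, -0.2, 5.4]
finger_gap: 0.0384
```

```bash
python3 st.py
```

```text
{'clock': np.float64(13.25), 'tcp_pos': array([ 0.5741, -0.2289,  0.2872]), 'wrist_force': array([-3.1092, -0.203 ,  5.4496]), 'ft_torque': array([0.0373, 0.8843, 0.0297]), 'orientation': array([ 3.000e-04,  7.073e-01,  7.069e-01, -3.000e-04]), 'joint_pos': array([-5.0910e-01,  4.5080e-01, -4.3700e-02,  1.0760e+00, -8.0000e-04,
        1.0623e+00]), 'finger_gap': np.float64(0.0384)}
```

Call:
carry_out(
  motion=[
    {"jaw": -1, "tx": 0, "ty": -0.05, "tz": -0.1, "wx": 0, "wy": 0, "wz": 2},
    {"jaw": -1, "tx": 0, "ty": 0, "tz": 0, "wx": 0, "wy": 0, "wz": 3},
    {"jaw": -1, "tx": 0, "ty": 0, "tz": 0, "wx": 0, "wy": 0, "wz": 3},
    {"jaw": -1, "tx": 0, "ty": 0, "tz": 0, "wx": 0, "wy": 0, "wz": 3},
  ],
)

```text
clock: 13.75
tcp_pos: [0.5739, -0.229, 0.2873]
orientation: [0.0, 0.773, 0.635, -0.0]
wrist_force: [-1.7, -0.4, 1.6]
finger_gap: 0.0382
```

```bash
python3 st.py
```

```text
{'clock': np.float64(13.75), 'tcp_pos': array([ 0.5739, -0.229 ,  0.2873]), 'wrist_force': array([-1.6599, -0.3806,  1.6472]), 'ft_torque': array([-0.1275,  0.3302,  0.2311]), 'orientation': array([ 2.000e-04,  7.726e-01,  6.349e-01, -1.000e-04]), 'joint_pos': array([-5.0940e-01,  4.5060e-01, -4.3900e-02,  1.0760e+00, -3.0000e-04,
        1.2564e+00]), 'finger_gap': np.float64(0.0382)}
```

Call:
carry_out(
  motion=[
    {"jaw": -1, "tx": 0, "ty": 0, "tz": 0, "wx": 0, "wy": 0, "wz": 3},
    {"jaw": -1, "tx": 0, "ty": 0, "tz": 0, "wx": 0, "wy": 0, "wz": 3},
  ],
)

```text
clock: 14.0
tcp_pos: [0.5739, -0.229, 0.2873]
orientation: [0.0, 0.805, 0.594, -0.0]
wrist_force: [-1.7, -0.4, 1.1]
finger_gap: 0.0386
```

```bash
python3 st.py
```

```text
{'clock': np.float64(14.0), 'tcp_pos': array([ 0.5739, -0.229 ,  0.2873]), 'wrist_force': array([-1.6777, -0.3841,  1.149 ]), 'ft_torque': array([-0.0542,  0.3646,  0.2509]), 'orientation': array([ 2.000e-04,  8.048e-01,  5.936e-01, -1.000e-04]), 'joint_pos': array([-5.0940e-01,  4.5060e-01, -4.3900e-02,  1.0761e+00, -3.0000e-04,
        1.3611e+00]), 'finger_gap': np.float64(0.0386)}
```

Call:
carry_out(
  motion=[
    {"jaw": -1, "tx": 0, "ty": 0, "tz": 0, "wx": 0, "wy": 0, "wz": 3},
    {"jaw": -1, "tx": 0, "ty": 0, "tz": 0, "wx": 0, "wy": 0, "wz": 3},
  ],
)

```text
clock: 14.25
tcp_pos: [0.5739, -0.2289, 0.2873]
orientation: [0.0, 0.835, 0.551, -0.0]
wrist_force: [-1.0, -1.0, 1.7]
finger_gap: 0.0386
```

```bash
cat > q.py <<'E'
from workcell import get_state
s=get_state();print(round(s["clock"],2),"j6",s["joint_pos"][5].round(4),"tz",s["ft_torque"].round(3),s["wrist_force"].round(1),s["qvel"][5].round(3))
E
python3 q.py
```

```text
14.25 j6 1.4658 tz [-0.086  0.423  0.294] [-1.  -1.   1.7] 0.415
```

Call:
carry_out(
  motion=[
    {"jaw": -1, "tx": 0, "ty": 0, "tz": 0, "wx": 0, "wy": 0, "wz": 3},
    {"jaw": -1, "tx": 0, "ty": 0, "tz": 0, "wx": 0, "wy": 0, "wz": 3},
  ],
)

```text
clock: 14.5
tcp_pos: [0.5738, -0.229, 0.2873]
orientation: [0.0, 0.862, 0.506, -0.0]
wrist_force: [-1.1, -0.1, 0.9]
finger_gap: 0.0385
```

```bash
python3 q.py
```

```text
14.5 j6 1.5706 tz [-0.036  0.415  0.23 ] [-1.1 -0.1  0.9] 0.416
```

Call:
carry_out(
  motion=[
    {"jaw": -1, "tx": 0, "ty": 0, "tz": 0, "wx": 0, "wy": 0, "wz": 3},
    {"jaw": -1, "tx": 0, "ty": 0, "tz": 0, "wx": 0, "wy": 0, "wz": 3},
  ],
)

```text
clock: 14.75
tcp_pos: [0.5738, -0.2289, 0.2873]
orientation: [0.0, 0.888, 0.46, -0.0]
wrist_force: [-1.7, 0.3, 1.8]
finger_gap: 0.0382
```

```bash
python3 q.py
```

```text
14.75 j6 1.6752 tz [-0.033  0.432  0.301] [-1.7  0.3  1.8] 0.415
```

Call:
carry_out(
  motion=[
    {"jaw": -1, "tx": 0, "ty": 0, "tz": 0, "wx": 0, "wy": 0, "wz": 3},
  ],
)

```text
clock: 14.88
tcp_pos: [0.5738, -0.2289, 0.2873]
orientation: [0.0, 0.899, 0.437, -0.0]
wrist_force: [-2.7, -0.5, 1.2]
finger_gap: 0.0383
```

```bash
python3 q.py
```

```text
14.88 j6 1.7276 tz [-0.005  0.436  0.256] [-2.7 -0.5  1.2] 0.414
```

Call:
carry_out(
  motion=[
    {"jaw": -1, "tx": 0, "ty": 0, "tz": 0, "wx": 0, "wy": 0, "wz": 3},
  ],
)

```text
clock: 15.0
tcp_pos: [0.5738, -0.2289, 0.2873]
orientation: [0.0, 0.911, 0.413, -0.0]
wrist_force: [-2.4, -0.5, 2.1]
finger_gap: 0.0383
```

```bash
python3 q.py
```

```text
15.0 j6 1.7799 tz [0.003 0.474 0.291] [-2.4 -0.5  2.1] 0.416
```

Call:
carry_out(
  motion=[
    {"jaw": -1, "tx": 0, "ty": 0, "tz": 0, "wx": 0, "wy": 0, "wz": 3},
  ],
)

```text
clock: 15.12
tcp_pos: [0.5738, -0.2289, 0.2873]
orientation: [0.0, 0.921, 0.389, -0.0]
wrist_force: [-1.1, -0.7, 2.1]
finger_gap: 0.0387
```

```bash
python3 q.py
```

```text
15.12 j6 1.8323 tz [0.008 0.49  0.297] [-1.1 -0.7  2.1] 0.415
```

Call:
carry_out(
  motion=[
    {"jaw": -1, "tx": 0, "ty": 0, "tz": 0, "wx": 0, "wy": 0, "wz": 3},
  ],
)

```text
clock: 15.25
tcp_pos: [0.5738, -0.2289, 0.2873]
orientation: [0.0, 0.931, 0.365, -0.0]
wrist_force: [-1.4, -1.1, 2.0]
finger_gap: 0.0385
```

```bash
python3 q.py
```

```text
15.25 j6 1.8846 tz [0.047 0.496 0.292] [-1.4 -1.1  2. ] 0.414
```

Call:
carry_out(
  motion=[
    {"jaw": -1, "tx": 0, "ty": 0, "tz": 0, "wx": 0, "wy": 0, "wz": 3},
  ],
)

```text
clock: 15.38
tcp_pos: [0.5737, -0.2289, 0.2873]
orientation: [-0.0, 0.94, 0.341, -0.0]
wrist_force: [-2.4, -0.0, 2.3]
finger_gap: 0.0384
```

```bash
python3 q.py
```

```text
15.38 j6 1.9369 tz [0.059 0.515 0.311] [-2.4 -0.   2.3] 0.415
```

Call:
carry_out(
  motion=[
    {"jaw": -1, "tx": 0, "ty": 0, "tz": 0, "wx": 0, "wy": 0, "wz": 3},
  ],
)

```text
clock: 15.5
tcp_pos: [0.5737, -0.2288, 0.2873]
orientation: [-0.0, 0.949, 0.316, -0.0]
wrist_force: [-2.1, -0.4, 1.5]
finger_gap: 0.0384
```

```bash
python3 q.py
```

```text
15.5 j6 1.9892 tz [0.033 0.512 0.382] [-2.1 -0.4  1.5] 0.416
```

Call:
carry_out(
  motion=[
    {"jaw": -1, "tx": 0, "ty": 0, "tz": 0, "wx": 0, "wy": 0, "wz": 3},
  ],
)

```text
clock: 15.62
tcp_pos: [0.5737, -0.2288, 0.2873]
orientation: [-0.0, 0.957, 0.291, -0.0]
wrist_force: [-2.4, 0.0, 1.1]
finger_gap: 0.0382
```

```bash
python3 q.py
```

```text
15.62 j6 2.0415 tz [0.032 0.488 0.362] [-2.4  0.   1.1] 0.416
```

Call:
carry_out(
  motion=[
    {"jaw": -1, "tx": 0, "ty": 0, "tz": 0, "wx": 0, "wy": 0, "wz": 3},
  ],
)

```text
clock: 15.75
tcp_pos: [0.5737, -0.2288, 0.2873]
orientation: [-0.0, 0.964, 0.266, -0.0]
wrist_force: [-1.9, -1.0, 2.6]
finger_gap: 0.0385
```

```bash
python3 q.py
```

```text
15.75 j6 2.0938 tz [0.053 0.509 0.402] [-1.9 -1.   2.6] 0.414
```

Call:
carry_out(
  motion=[
    {"jaw": -1, "tx": 0, "ty": 0, "tz": 0, "wx": 0, "wy": 0, "wz": 3},
  ],
)

```text
clock: 15.88
tcp_pos: [0.5737, -0.2288, 0.2873]
orientation: [-0.0, 0.971, 0.241, -0.0]
wrist_force: [-2.6, 0.3, 1.5]
finger_gap: 0.0385
```

```bash
python3 q.py
```

```text
15.88 j6 2.1461 tz [0.121 0.477 0.429] [-2.6  0.3  1.5] 0.415
```

Call:
carry_out(
  motion=[
    {"jaw": -1, "tx": 0, "ty": 0, "tz": 0, "wx": 0, "wy": 0, "wz": 3},
  ],
)

```text
clock: 16.0
tcp_pos: [0.5737, -0.2288, 0.2873]
orientation: [-0.0, 0.977, 0.215, -0.0]
wrist_force: [-1.9, -1.3, 1.9]
finger_gap: 0.0381
```

```bash
python3 q.py
```

```text
16.0 j6 2.1984 tz [0.115 0.515 0.488] [-1.9 -1.3  1.9] 0.414
```

Call:
carry_out(
  motion=[
    {"jaw": -1, "tx": 0, "ty": 0, "tz": 0, "wx": 0, "wy": 0, "wz": 3},
  ],
)

```text
clock: 16.12
tcp_pos: [0.5737, -0.2288, 0.2873]
orientation: [-0.0, 0.982, 0.19, -0.0]
wrist_force: [-2.4, 0.1, 1.5]
finger_gap: 0.0382
```

```bash
python3 q.py
```

```text
16.12 j6 2.2507 tz [0.084 0.481 0.52 ] [-2.4  0.1  1.5] 0.415
```

Call:
carry_out(
  motion=[
    {"jaw": -1, "tx": 0, "ty": 0, "tz": 0, "wx": 0, "wy": 0, "wz": 0},
  ],
)

```text
clock: 16.25
tcp_pos: [0.5737, -0.2288, 0.2873]
orientation: [-0.0, 0.982, 0.191, -0.0]
wrist_force: [-2.8, -0.2, 1.9]
finger_gap: 0.0386
```

```bash
python3 q.py
```

```text
16.25 j6 2.2489 tz [0.15  0.567 0.173] [-2.8 -0.2  1.9] -0.015
```

Call:
carry_out(
  motion=[
    {"jaw": 0.5, "tx": 0, "ty": 0, "tz": 0, "wx": 0, "wy": 0, "wz": 0},
    {"jaw": 0.5, "tx": 0, "ty": 0, "tz": 0, "wx": 0, "wy": 0, "wz": 0},
    {"jaw": 0.5, "tx": 0, "ty": 0, "tz": 0, "wx": 0, "wy": 0, "wz": 0},
    {"jaw": 0.5, "tx": 0, "ty": 0, "tz": 0, "wx": 0, "wy": 0, "wz": 0},
    {"jaw": 0.5, "tx": 0, "ty": 0, "tz": 0, "wx": 0, "wy": 0, "wz": 0},
    {"jaw": 0.5, "tx": 0, "ty": 0, "tz": -1, "wx": 0, "wy": 0, "wz": 0},
    {"jaw": 0.5, "tx": 0, "ty": 0, "tz": -3, "wx": 0, "wy": 0, "wz": 0},
    {"jaw": 0.5, "tx": 0, "ty": 0, "tz": -4, "wx": 0, "wy": 0, "wz": 0},
    {"jaw": 0.5, "tx": 0, "ty": 0, "tz": -5, "wx": 0, "wy": 0, "wz": 0},
    {"jaw": 0.5, "tx": -4, "ty": 0, "tz": -1, "wx": 0, "wy": 0, "wz": 0},
    {"jaw": 0.5, "tx": -5, "ty": 0, "tz": 0, "wx": 0, "wy": 0, "wz": 0},
    {"jaw": 0.5, "tx": -4, "ty": 0, "tz": 0, "wx": 0, "wy": 0, "wz": 0},
    {"jaw": 0.5, "tx": 0, "ty": 0, "tz": 0, "wx": 0, "wy": 0, "wz": 0},
  ],
)

```text
clock: 17.88
tcp_pos: [0.4514, -0.2781, 0.4285]
orientation: [0.001, 0.982, 0.189, 0.0]
wrist_force: [0.6, -0.3, 0.5]
finger_gap: 0.0642
```

```bash
python3 st.py; python3 - <<'E'
from h import *
a=eyes.read_camera("scene");b=eyes.read_camera("top")
cv2.imwrite("pics/s9.png",np.hstack([cv2.resize(a[125:185,150:210],(400,400),interpolation=2),cv2.resize(b[160:230,345:415],(400,400),interpolation=2)]))
cv2.imwrite("pics/s9a.png",a);cv2.imwrite("pics/s9b.png",b)
for n in("top","scene"):
  for z in (.138,.148,.178): print(n,z,proj(n,[.5725,-.2282,z]))
E
```

```text
{'clock': np.float64(17.875), 'tcp_pos': array([ 0.4514, -0.2781,  0.4285]), 'wrist_force': array([ 0.6492, -0.3363,  0.5234]), 'ft_torque': array([ 0.0135, -0.0067, -0.0456]), 'orientation': array([6.00e-04, 9.82e-01, 1.89e-01, 3.00e-04]), 'joint_pos': array([-7.0360e-01,  2.1940e-01, -2.0900e-02,  1.3293e+00, -3.0000e-04,
        2.0577e+00]), 'finger_gap': np.float64(0.0642)}
top 0.138 [380.83258697 193.54845464]
top 0.148 [382.33928873 193.19537597]
top 0.178 [387.09709227 192.08043806]
scene 0.138 [176.82442424 160.87674309]
scene 0.148 [176.47019637 157.770143  ]
scene 0.178 [175.38471991 148.25044815]
```

View pics/s9.png

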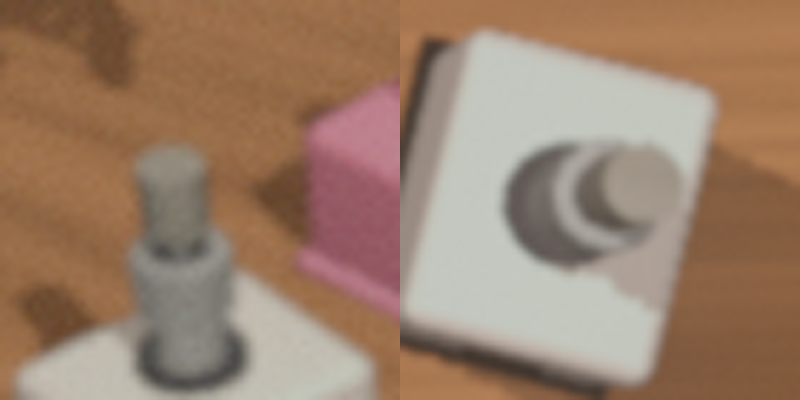

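```bash
python3 -c "
from workcell import env
print(env.hand_in())"
```

```text
the job is handed in; nothing more can be done
None
```

The cylindrical stone is seated in the white honer's collet and the nut is tightened. The gripper has let go and moved clear, and the job was handed in at about 18 s.

- **Seating:** I lowered the shank slowly and touched the floor with about 7 N. The wrist stopped at 0.3264 m, exactly the height expected for fully home.
- **Tightening:** I turned the nut clockwise about 1.19 rad in one grasp. The drag was about 0.26 N m, and the jaws met the shank after about 0.78 rad. I stopped at 0.52 N m measured while turning, which I put at about 0.25 N m above the drag. Single torque readings scatter by about 0.03 N m.
- **Last pictures:** The stone stands upright on the spindle axis, with its top within about 1 px of where it should be in both views. The nearby views showed the cone stone and the look-alikes undisturbed. I did not check the mug or jar separately at the end, but the arm never went close to the mug or down near the jar.
- **Disagreement:** Before insertion the two cameras differed by up to about 3 mm on how far the shank was off the spindle axis. I moved it to a compromise position. The shank then met only slight side forces, at the lower guide, and I corrected those by feel.

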